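# Pack the gilt chair feet by tape colour

## Task

Gather the four gilt chair feet that have a coloured tape cap into the black tray, each standing upright on the felt of its own colour. Leave the look-alikes from other chairs (the dark walnut foot with a red cap and the gilt foot without tape) standing where they are, and do not knock any foot over.

Things in the scene. Friction and masses are not known exactly. Their poses are not given: they have to be found in the camera images.
- foot_red: GILT (gold) foot with a red tape cap: belongs to the chair. Stands upright on its wide end, 92 mm tall, about 90 g (60 to 130), round: base 44 mm in diameter up to 12 mm, body at most 40 mm up to 50 mm, straight neck 26 mm from 50 mm to the top (grip here). Origin: centre of the underside, z up. The top 14 mm (27 mm in diameter) is wrapped in red tape, seen from above as a red disc.
- foot_blue: GILT (gold) foot with a blue tape cap: belongs to the chair. Stands upright on its wide end, 92 mm tall, about 90 g (60 to 130), round: base 44 mm in diameter up to 12 mm, body at most 40 mm up to 50 mm, straight neck 26 mm from 50 mm to the top (grip here). Origin: centre of the underside, z up. The top 14 mm (27 mm in diameter) is wrapped in blue tape, seen from above as a blue disc.
- foot_green: GILT (gold) foot with a green tape cap: belongs to the chair. Stands upright on its wide end, 92 mm tall, about 90 g (60 to 130), round: base 44 mm in diameter up to 12 mm, body at most 40 mm up to 50 mm, straight neck 26 mm from 50 mm to the top (grip here). Origin: centre of the underside, z up. The top 14 mm (27 mm in diameter) is wrapped in green tape, seen from above as a green disc.
- foot_white: GILT (gold) foot with a white tape cap: belongs to the chair. Stands upright on its wide end, 92 mm tall, about 90 g (60 to 130), round: base 44 mm in diameter up to 12 mm, body at most 40 mm up to 50 mm, straight neck 26 mm from 50 mm to the top (grip here). Origin: centre of the underside, z up. The top 14 mm (27 mm in diameter) is wrapped in white tape, seen from above as a white disc.
- walnut_foot: Look-alike: DARK BROWN walnut foot with a red tape cap, from another chair. Leave it standing where it is. Same shape as the gilt feet, origin at the centre of the underside.
- bare_foot: Look-alike: GILT foot with NO tape (its top is gold as well), from another chair. Leave it standing where it is. Same shape as the others, origin at the centre of the underside.
- felt_red: The red felt, 72 x 72 x 3 mm, lining one compartment of the black tray. Origin: centre of its underside and of the compartment; its top is 8 mm above the bench. Tray: fixed, 86 x 326 mm, 35 mm high, walls 6 mm, a row of four compartments 74 x 74 mm, centres 80 mm apart along the felts' y axis (x: across the row). Colour order varies.
- felt_blue: The blue felt, 72 x 72 x 3 mm, lining one compartment of the black tray. Origin: centre of its underside and of the compartment; its top is 8 mm above the bench. Tray: fixed, 86 x 326 mm, 35 mm high, walls 6 mm, a row of four compartments 74 x 74 mm, centres 80 mm apart along the felts' y axis (x: across the row). Colour order varies.
- felt_green: The green felt, 72 x 72 x 3 mm, lining one compartment of the black tray. Origin: centre of its underside and of the compartment; its top is 8 mm above the bench. Tray: fixed, 86 x 326 mm, 35 mm high, walls 6 mm, a row of four compartments 74 x 74 mm, centres 80 mm apart along the felts' y axis (x: across the row). Colour order varies.
- felt_white: The white felt, 72 x 72 x 3 mm, lining one compartment of the black tray. Origin: centre of its underside and of the compartment; its top is 8 mm above the bench. Tray: fixed, 86 x 326 mm, 35 mm high, walls 6 mm, a row of four compartments 74 x 74 mm, centres 80 mm apart along the felts' y axis (x: across the row). Colour order varies.

How it is judged:
By the outcome, as a careful person would: the job done as asked, in the order asked, and still so for the second after the job is handed in, with the robot touching nothing.
It also fails if it takes over 106 s, if anything falls off the work surface, if the arm or the gripper's body presses on something with over 40 N, if the wrist force passes 120 N, or if a joint passes its speed limit or range.

## Robot

A 6-joint arm with a two-finger parallel gripper is mounted at the origin on the work surface. World frame = base frame: x ahead of the robot, y to its left, z up, the work surface at z = 0. Lengths are in m, angles in rad, forces in N, time in s.
With the tool pointing down it reaches from about 0.425 to 0.95 m from the base axis. Payload 3.5 kg.
Tool frame: the origin (TCP) lies between the finger pads; the fingertips stand 14 mm ahead of it and the grasp point (between the pads) lies 5 mm behind it; z points along the fingers, y is the direction in which the jaws open and shut (so a half turn about z gives the same grasp; the last joint's range is limited). The gripper opens to 85 mm and grips with 20 to 120 N. Pads are 22 mm wide; open, the fingers measure 114 mm over their backs; the gripper's body (76 mm by 85 mm) begins 54 mm behind the grasp point. The pads swing forward as they close: fully open they stand 13 mm farther back than shut.
Start: joints at [1, 0.286, 1.577, -0, 1.279, -0.15], TCP at [0.276, 0.616, 0.245] pointing down, gripper open.
Joint ranges: [-2.77, 2.77], [-0.9, 2.22], [0.21, 2.48], [-1.53, 4.67], [0.24, 2.81], [-2.84, 2.84]. Speed limits (rad/s): [2.79, 2.79, 3.14, 3.14, 3.14, 3.14].

## Interface

Orientations are given as a unit quaternion [w, x, y, z].
In Python, from cell import manip gives the robot as it stands.
- The arm moves only by the tool send_rows, never from a script. Its argument "increments" is one flat list of numbers, 7 for each row, row after row: the shift along the tool's x, y, z in mm, then the turn, a rotation vector about the tool's x, y, z in rad, then the finger opening in mm, from 0 to 85.4. A call has 1 to 20 rows; each row is the pose to reach, as a shift and turn from the pose commanded when the call began, along the tool's axes at that moment; what a row does not reach only later rows make up. A row lasts 1/12 s, in which the tool goes at most 41.7 mm and 7.16 degrees, less where a joint would pass 70% of its speed; a pose out of reach is approached as far as the arm can. A call with a gripper value outside its range is refused whole. The fingers move at their own pace and stop on an object; the grip force is fixed at half the most. Time passes only in rows, so rows that repeat a pose let the fingers close. It gives the time, the measured TCP pose, the force and the opening at its end, in the units of the state.
- manip.get_state(): the state, without advancing time (a new reading comes with each control period).
- manip.capture(name): name is "scene" or "top" or "wrist"; returns a dict with "image" (480x640x3 uint8, red, green, blue), "fov_y" (degrees; the focal length in pixels is half the picture's height over the tangent of half this angle, whatever the lens; pixels are square), "cx", "cy" (the principal point, pixels), "extrinsics" (4x4, takes a point from world to camera coordinates); the wrist camera has in their place "tool_from_camera" (4x4, takes a point from camera to tool coordinates, whose origin is the TCP and whose axes are the flange's). Camera axes: x right, y down, z forward; pixel columns grow to the right and rows downward; lengths in m; the calibration is good to about 2 mm. A picture is of the moment at which its call begins: read the wrist's pose just before it. There is no depth.
- manip.hand_in(): hands the job in, once; it reports no verdict.
Trained networks look in a picture, given as the dict that the camera call returned (one of the last four; its "shot" number tells which), for a name from the list of things; names that differ only in an ending like _2 or _b are one class to them, and where a whole thing is asked for, a point or a joint stands for the part that bears it (a point fixed in the world has none). Each returns a list of dicts, best first, with "score" (0 to 1); they miss things now and then, are a little off and sometimes report something else, mostly with a low value. They report only what shows in the picture. A call takes as long as a camera call.
- manip.spot_in(target, picture): "point" ([column, row] in pixels, amid what is visible of it).
The state is a dict: "clock": time; "joints": joint angles; "joint_vel": joint speeds; "tau": joint torques, N m; "position": TCP position; "ee_rot": TCP orientation; "contact_force": force on the tool from outside, world axes, zero at the start; "moment": the same for the moment, N m; "finger_gap": finger opening in m.
Only numpy, scipy, OpenCV 4.12 (cv2) and the standard library are available. Lean on these libraries where they do the work, as an engineer would, in place of code of your own. Each camera call takes 0.05 s, during which the arm holds its last target. There are 200 camera calls.

## Working session

There is one attempt and no reset: what is moved stays moved. The work goes in short steps, Python scripts to look and compute and a tool call to move; the robot and the scene stay as the last step left them, time stands still between calls to the robot, and variables do not carry over. Pictures are saved under pics/ and viewed, about 12 in all and at most 16, crops included, and the job is handed in when it is done.

Besides the shell and the picture viewer there is one more tool, called after "Call:" as name(argument=value, ...) on one line, values as JSON. send_rows: Moves the arm, as the interface text tells. Its arguments: {"type":"object","properties":{"increments":{"type":"array","items":{"type":"number"}}},"required":["increments"]}

```bash
mkdir -p pics; cat > h.py <<'E'
import numpy as np, cv2
from cell import manip
def ray(p,d):
    f=240/np.tan(np.radians(d["fov_y"])/2); E=np.array(d["extrinsics"])
    v=E[:3,:3].T@np.array([(p[0]-d["cx"])/f,(p[1]-d["cy"])/f,1]); return -E[:3,:3].T@E[:3,3],v
def at(p,z,d):
    o,v=ray(p,d); return (o+v*(z-o[2])/v[2]).round(4)
def save(n,d): cv2.imwrite("pics/"+n,np.array(d["image"])[:,:,::-1])
E
python3 - <<'E'
from h import *
s=manip.get_state(); print(s["clock"],s["position"],s["ee_rot"])
for c in("top","scene"):
    d=manip.capture(c); save(c+"0.png",d)
    if c=="top": print(d["fov_y"],d["cx"],d["cy"],np.array(d["extrinsics"]).round(3))
    for n in["foot_red","foot_blue","foot_green","foot_white","walnut_foot","bare_foot","felt_red","felt_blue","felt_green","felt_white"]:
        z=.008 if "felt" in n else .092
        print(c,n,[(np.round(r["point"],1),round(r["score"],2),at(r["point"],z,d)[:2]) for r in manip.spot_in(n,d)[:3]])
E
```

```text
0.0 [0.27536401 0.61559343 0.24393479] [-4.15724696e-04  2.08856856e-01  9.77945500e-01 -1.11381021e-03]
50.63908299147357 321.15421531674286 234.28558342294554 [[ 0.017 -1.    -0.009 -0.013]
 [-0.999 -0.017 -0.04   0.529]
 [ 0.039  0.01  -0.999  1.034]
 [ 0.     0.     0.     1.   ]]
top foot_red [(array([166.3, 266.5]), 0.65, array([0.4597, 0.2879]))]
top foot_blue [(array([454.4, 269.6]), 0.59, array([ 0.4634, -0.2577]))]
top foot_green [(array([142. , 211.4]), 0.9, array([0.5637, 0.3374]))]
top foot_white [(array([500. , 212.6]), 0.62, array([ 0.5728, -0.3431]))]
top walnut_foot [(array([364. , 260.2]), 0.93, array([ 0.4782, -0.0869]))]
top bare_foot [(array([271.5, 276.6]), 0.63, array([0.4441, 0.0876]))]
top felt_red [(array([350.4, 192.4]), 0.72, array([ 0.6169, -0.0632]))]
top felt_blue [(array([387.6, 192.8]), 0.61, array([ 0.6173, -0.14  ])), (array([352.2, 191.3]), 0.15, array([ 0.6193, -0.0669]))]
top felt_green [(array([274.7, 187.1]), 0.95, array([0.6254, 0.0938]))]
top felt_white [(array([311.3, 189. ]), 0.86, array([0.6227, 0.0179]))]
scene foot_red [(array([483.5, 342. ]), 0.87, array([0.4881, 0.3307])), (array([330.6, 200.8]), 0.38, array([ 0.5169, -0.0403]))]
scene foot_blue [(array([295.5, 148.2]), 0.97, array([ 0.4935, -0.2136]))]
scene foot_green [(array([446.9, 404.1]), 0.93, array([0.5974, 0.3793]))]
scene foot_white [(array([232.2, 147.1]), 0.81, array([ 0.6033, -0.2795]))]
scene walnut_foot [(array([332.5, 199.2]), 0.72, array([ 0.5116, -0.0424]))]
scene bare_foot [(array([400.8, 252.3]), 0.71, array([0.4839, 0.128 ]))]
scene felt_red [(array([273. , 240.7]), 0.75, array([ 0.6195, -0.0771]))]
scene felt_blue [(array([255.6, 214.8]), 0.57, array([ 0.6159, -0.159 ]))]
scene felt_green [(array([316. , 298.1]), 0.94, array([0.6197, 0.0837]))]
scene felt_white [(array([294. , 267.5]), 0.74, array([0.6181, 0.0027])), (array([448.7, 403.8]), 0.64, array([0.5516, 0.3531]))]
```

View pics/top0.png

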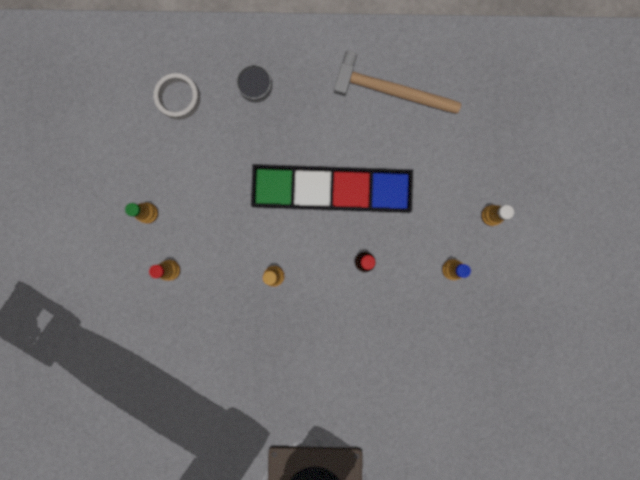

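View pics/scene0.png

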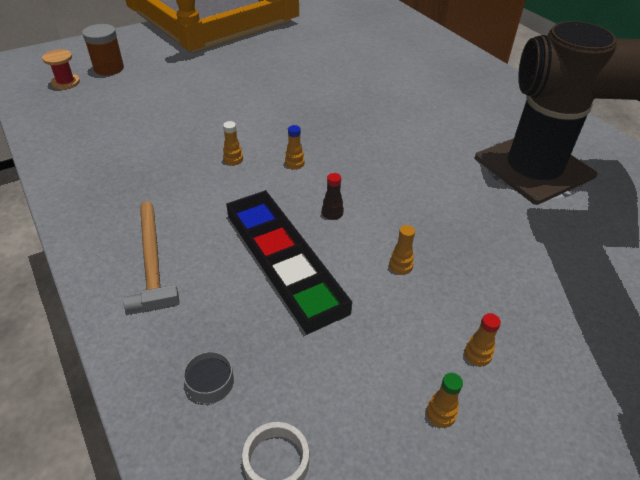

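Top view shows the green cap at (133,210), red (157,271), white (507,212), blue (463,270), walnut (368,262) and the bare top (270,279). The tray order left to right is green, white, red, blue. The two cameras disagree by about 18 mm in y on the felts, so I'll segment by colour and cross-check.

```bash
cat >> h.py <<'E'
from scipy import ndimage
def blobs(im,col,mina=40):
    h=cv2.cvtColor(np.ascontiguousarray(im),cv2.COLOR_RGB2HSV).astype(int);H,S,V=h[...,0],h[...,1],h[...,2]
    m={"red":((H<5)|(H>174))&(S>170)&(V>100),"green":(H>45)&(H<80)&(S>120)&(V>50),"blue":(H>108)&(H<130)&(S>150)&(V>80),
       "white":(S<25)&(V>165)}[col]
    l,n=ndimage.label(m)
    return [(np.array(ndimage.center_of_mass(l==i))[::-1].round(1),int((l==i).sum())) for i in range(1,n+1) if (l==i).sum()>=mina]
E
python3 - <<'E'
from h import *
for c in("top","scene"):
    d=manip.capture(c); o,_=ray((0,0),d); print(c,"cam",o.round(3),d["fov_y"],d["cx"],d["cy"])
    for col in("red","green","blue","white"):
        for p,a in blobs(d["image"],col): print(c,col,p,a,"z8",at(p,.008,d)[:2],"z85",at(p,.085,d)[:2],"z92",at(p,.092,d)[:2])
d=manip.capture("wrist");save("w0.png",d);print({k:v for k,v in d.items() if k!="image"})
E
```

```text
top cam [ 0.488 -0.015  1.054] 50.63908299147357 321.15421531674286 234.28558342294554
top red [350.8 189.1] 1217 z8 [ 0.6238 -0.0639] z85 [ 0.6138 -0.0603] z92 [ 0.6129 -0.0599]
top red [367.1 261.8] 150 z8 [ 0.4741 -0.0997] z85 [ 0.4752 -0.0934] z92 [ 0.4753 -0.0928]
top red [156.3 271. ] 122 z8 [0.4475 0.3347] z85 [0.4505 0.309 ] z92 [0.4508 0.3066]
top green [273.2 186.3] 1248 z8 [0.627 0.097] z85 [0.6168 0.0887] z92 [0.6158 0.088 ]
top green [132.6 209.3] 129 z8 [0.5744 0.3879] z85 [0.568  0.3583] z92 [0.5674 0.3556]
top blue [389.7 190.5] 1247 z8 [ 0.6222 -0.1443] z85 [ 0.6123 -0.1348] z92 [ 0.6114 -0.1339]
top blue [462.8 270.4] 133 z8 [ 0.46   -0.2961] z85 [ 0.462  -0.2754] z92 [ 0.4622 -0.2735]
top white [180.   79.1] 84 z8 [0.8493 0.2971] z85 [0.8227 0.2741] z92 [0.8203 0.272 ]
top white [173.1 108.2] 94 z8 [0.7875 0.3098] z85 [0.7655 0.2859] z92 [0.7635 0.2837]
top white [312.2 187.8] 1091 z8 [0.6252 0.0161] z85 [0.6151 0.0138] z92 [0.6142 0.0136]
top white [506.7 211.8] 129 z8 [ 0.582  -0.3855] z85 [ 0.5751 -0.3582] z92 [ 0.5745 -0.3558]
scene cam [0.934 0.591 0.746] 47.3
[... 904 characters left out ...]
1] 68 z8 [ 0.528  -0.4808] z85 [ 0.5703 -0.369 ] z92 [ 0.5742 -0.3588]
scene white [293.7 269.1] 741 z8 [0.6205 0.0058] z85 [0.6532 0.0669] z92 [0.6561 0.0724]
scene white [275.4 449. ] 862 z8 [0.8038 0.2847] z85 [0.8174 0.3167] z92 [0.8186 0.3196]
{'fov_y': 68.0063702014334, 'cx': 323.8096123860891, 'cy': 235.65091264022323, 'tool_from_camera': array([[ 1.68217484e-04, -9.51369853e-01, -3.08050930e-01,
         7.90672446e-02],
       [ 9.99999820e-01,  3.37196162e-04, -4.95310337e-04,
         2.83297209e-06],
       [ 5.75096913e-04, -3.08050791e-01,  9.51369739e-01,
        -1.28779139e-01],
       [ 0.00000000e+00,  0.00000000e+00,  0.00000000e+00,
         1.00000000e+00]]), 'shot': 5}
```

View pics/w0.png

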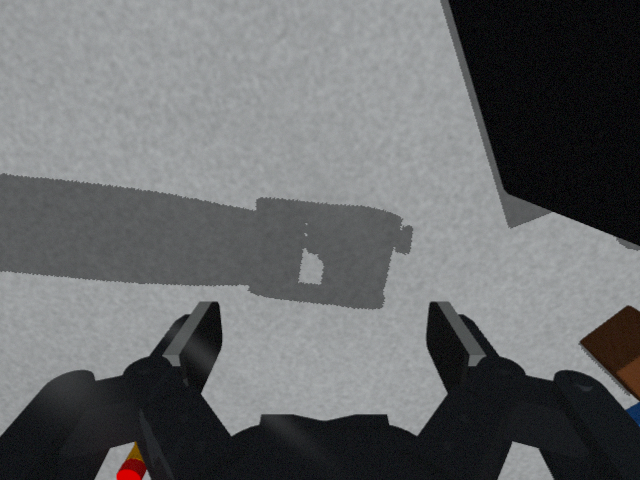

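Caps agree between cameras to about 3 mm. The felt mismatch comes from the tray wall hiding part of the felts in the scene view. Next, the wrist view shows the gripper open over bare bench, with only the red cap at the bottom (130,470). I'll compute the moves.

```bash
cat >> h.py <<'E'
from scipy.spatial.transform import Rotation as Ro
F=dict(red=(.450,.308),green=(.568,.3575),blue=(.462,-.2755),white=(.575,-.358))
T=dict(green=(.625,.0955),white=(.6235,.0155),red=(.622,-.064),blue=(.620,-.143))
def R():
    q=manip.get_state()["ee_rot"]; return Ro.from_quat([q[1],q[2],q[3],q[0]])
def go(x,y,z,p=None):
    p=manip.get_state()["position"] if p is None else p
    return (R().inv().apply(np.array([x,y,z])-p)*1000).round(1)
E
python3 - <<'E'
from h import *
print(R().as_matrix().round(4)); print(go(*F["red"],.2),go(*F["red"],.067))
z=.2
for c in F:
  print(c,"foot->felt",go(*T[c],z,[*F[c],z]))
for a,b in(("red","green"),("green","white"),("white","blue")): print(a,"felt ->",b,go(*F[b],z,[*T[a],z]))
E
```

```text
[[-0.9128  0.4085  0.    ]
 [ 0.4085  0.9128 -0.    ]
 [-0.     -0.     -1.    ]]
[-285.  -210.    45.3] [-285.  -210.   178.3]
red foot->felt [-309.  -269.3    0. ]
green foot->felt [-159.1 -215.9    0. ]
blue foot->felt [-90.1 185.5   0. ]
white foot->felt [108.3 360.7  -0. ]
red felt -> green [221.5 362.7  -0. ]
green felt -> white [-139.6 -434.4    0. ]
white felt -> blue [  28.5 -331.6    0. ]
```

Call:
send_rows(increments=[-15, -11, 3, 0, 0, 0, 60, -40, -30, 8, 0, 0, 0, 60, -70, -52, 12, 0, 0, 0, 60, -100, -74, 16, 0, 0, 0, 60, -130, -96, 20, 0, 0, 0, 60, -160, -118, 25, 0, 0, 0, 60, -190, -140, 30, 0, 0, 0, 60, -220, -162, 35, 0, 0, 0, 60, -250, -184, 40, 0, 0, 0, 60, -270, -199, 45, 0, 0, 0, 60, -280, -206, 45, 0, 0, 0, 60, -285, -210, 45, 0, 0, 0, 60, -285, -210, 45, 0, 0, 0, 60, -285, -210, 45, 0, 0, 0, 60])

```text
clock: 2.42
position: [0.4499, 0.3089, 0.2008]
ee_rot: [0.0, 0.209, 0.978, 0.0]
contact_force: [-0.1, 0.2, 0.3]
finger_gap: 0.0603
```

```bash
python3 - <<'E'
from h import *
print(go(*F["red"],.067),manip.get_state()["joints"])
d=manip.capture("wrist");save("w1.png",d)
# predicted cap-top pixel for red foot
M=np.linalg.inv(d["tool_from_camera"]); f=240/np.tan(np.radians(d["fov_y"])/2)
p=M@np.r_[go(*F["red"],.092)/1000,1]; print("pred",p[:2]/p[2]*f+[d["cx"],d["cy"]],"px/mm",f/p[2]/1000)
print(blobs(d["image"],"red"))
E
```

```text
[ -0.4  -0.9 133.8] [ 4.15381604e-01  4.31936545e-02  1.93692961e+00  6.94755791e-04
  1.16068881e+00 -7.35236481e-01]
pred [322.56041987 239.48613081] px/mm 1.4196892386382878
[(array([323.5, 236.6]), 1103)]
```

View pics/w1.png

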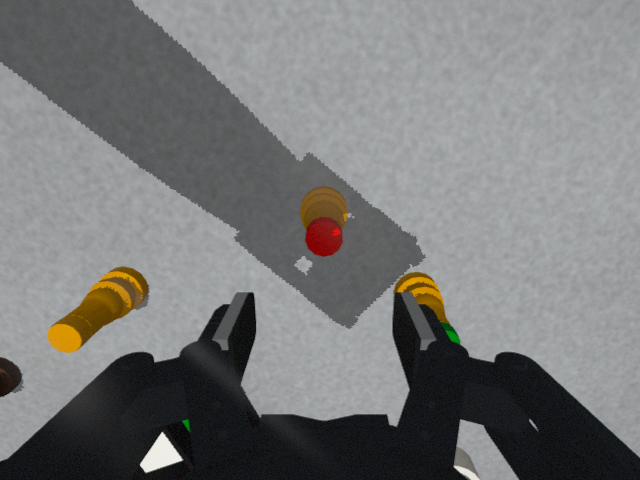

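The wrist view shows the gilt red-capped foot at (323,237), 2 mm from where predicted. I'll descend, close and lift slightly.

Call:
send_rows(increments=[0, 0, 15, 0, 0, 0, 60, 0, -1, 40, 0, 0, 0, 60, 0, -1, 65, 0, 0, 0, 60, 0, -1, 90, 0, 0, 0, 60, 0, -1, 110, 0, 0, 0, 60, 0, -1, 125, 0, 0, 0, 60, 0, -1, 133, 0, 0, 0, 60, 0, -1, 133, 0, 0, 0, 60, 0, -1, 133, 0, 0, 0, 30, 0, -1, 133, 0, 0, 0, 15, 0, -1, 133, 0, 0, 0, 15, 0, -1, 133, 0, 0, 0, 15, 0, -1, 133, 0, 0, 0, 15, 0, -1, 133, 0, 0, 0, 15, 0, -1, 128, 0, 0, 0, 15, 0, -1, 118, 0, 0, 0, 15, 0, -1, 108, 0, 0, 0, 15, 0, -1, 108, 0, 0, 0, 15])

```text
clock: 3.97
position: [0.4509, 0.3075, 0.0947]
ee_rot: [0.002, 0.209, 0.978, 0.001]
contact_force: [0.6, 0.7, -0.3]
finger_gap: 0.0254
```

```bash
python3 - <<'E'
from h import *
print(go(*T["red"],.18),go(*T["red"],.076))
d=manip.capture("wrist");save("w2.png",d)
E
```

```text
[-308.2 -269.   -85.2] [-307.9 -269.3   18.8]
```

View pics/w2.png

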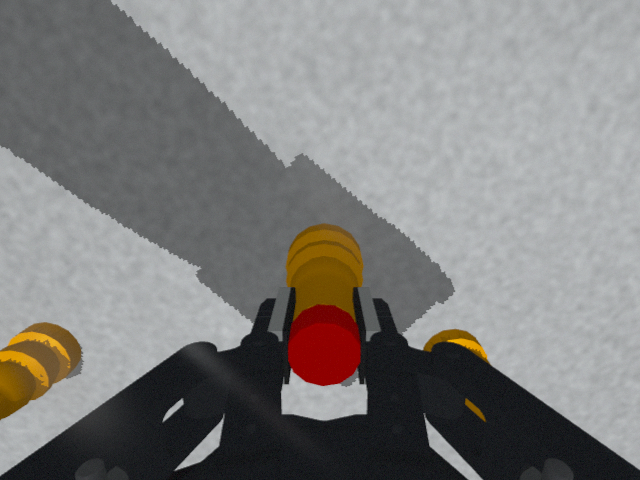

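The foot is held by the neck at gap 25 mm. I'll carry it to the red felt.

Call:
send_rows(increments=[0, 0, -15, 0, 0, 0, 15, 0, 0, -40, 0, 0, 0, 15, -8, -7, -65, 0, 0, 0, 15, -25, -22, -80, 0, 0, 0, 15, -48, -42, -85, 0, 0, 0, 15, -72, -63, -85, 0, 0, 0, 15, -96, -84, -85, 0, 0, 0, 15, -120, -105, -85, 0, 0, 0, 15, -144, -126, -85, 0, 0, 0, 15, -168, -147, -85, 0, 0, 0, 15, -192, -168, -85, 0, 0, 0, 15, -216, -189, -85, 0, 0, 0, 15, -240, -210, -85, 0, 0, 0, 15, -264, -231, -85, 0, 0, 0, 15, -286, -250, -85, 0, 0, 0, 15, -300, -262, -85, 0, 0, 0, 15, -307, -268, -85, 0, 0, 0, 15, -308, -269, -85, 0, 0, 0, 15, -308, -269, -85, 0, 0, 0, 15, -308, -269, -85, 0, 0, 0, 15])

```text
clock: 5.68
position: [0.6203, -0.0629, 0.177]
ee_rot: [-0.001, 0.208, 0.978, 0.0]
contact_force: [1.0, 0.8, -1.8]
finger_gap: 0.0253
```

```bash
python3 - <<'E'
from h import *
print(go(*T["red"],.076))
d=manip.capture("wrist");save("w3.png",d)
E
```

```text
[ -2.2  -0.3 101. ]
```

View pics/w3.png

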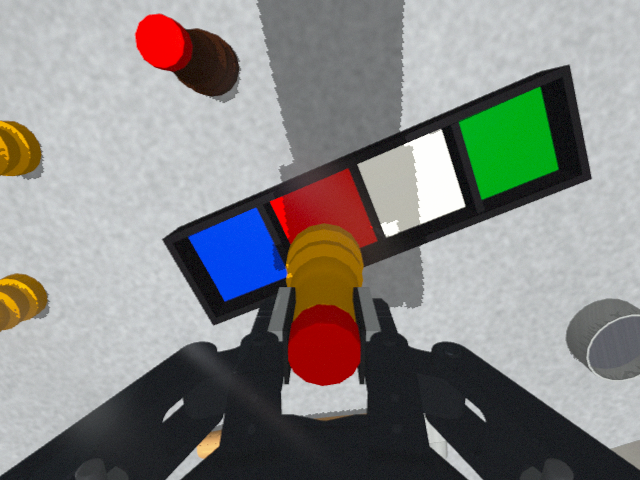

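The foot hangs upright over the red compartment at about (320,210). I'll verify the tray position using the wrist camera.

```bash
cat >> h.py <<'E'
def wat(p,z,d):
    s=manip.get_state(); M=np.array(d["tool_from_camera"]); f=240/np.tan(np.radians(d["fov_y"])/2)
    o=R().apply(M[:3,3])+s["position"]; v=R().apply(M[:3,:3]@[(p[0]-d["cx"])/f,(p[1]-d["cy"])/f,1])
    return (o+v*(z-o[2])/v[2]).round(4)
E
python3 - <<'E'
from h import *
d=manip.capture("wrist")
for c in("green","blue"):print(c,[(p,a,wat(p,.008,d)) for p,a in blobs(d["image"],c,2000)])
for n,p in dict(cornerG=(569,67),cornerG2=(591,178),cornerB=(164,239),cornerB2=(214,324)).items(): print(n,wat(p,.035,d))
E
```

```text
green [(array([509.3, 143.3]), 7303, array([0.6254, 0.0998, 0.008 ]))]
blue [(array([239. , 254.4]), 5508, array([ 0.6214, -0.1464,  0.008 ]))]
cornerG [0.585  0.1392 0.035 ]
cornerG2 [0.6687 0.1381 0.035 ]
cornerB [ 0.5785 -0.1847  0.035 ]
cornerB2 [ 0.6631 -0.1865  0.035 ]
```

Tray centre agrees to 1 mm. Placing the foot.

Call:
send_rows(increments=[-1, 0, 12, 0, 0, 0, 15, -2, 0, 35, 0, 0, 0, 15, -2, 0, 60, 0, 0, 0, 15, -2, 0, 80, 0, 0, 0, 15, -2, 0, 92, 0, 0, 0, 15, -2, 0, 98, 0, 0, 0, 15, -2, 0, 101, 0, 0, 0, 15, -2, 0, 101, 0, 0, 0, 15, -2, 0, 101, 0, 0, 0, 15, -2, 0, 101, 0, 0, 0, 15])

```text
clock: 6.62
position: [0.6234, -0.065, 0.0772]
ee_rot: [0.001, 0.209, 0.978, 0.0]
contact_force: [0.1, -0.2, 0.3]
finger_gap: 0.0254
```

Call:
send_rows(increments=[0, 0, 0, 0, 0, 0, 30, 0, 0, 0, 0, 0, 0, 40, 0, 0, 0, 0, 0, 0, 55, 0, 0, 0, 0, 0, 0, 60, 0, 0, 0, 0, 0, 0, 60, 0, 0, -12, 0, 0, 0, 60, 0, 0, -35, 0, 0, 0, 60, 0, 0, -60, 0, 0, 0, 60, 0, 0, -85, 0, 0, 0, 60, 0, 0, -105, 0, 0, 0, 60, 0, 0, -120, 0, 0, 0, 60, 0, 0, -120, 0, 0, 0, 60])

```text
clock: 7.62
position: [0.6251, -0.0657, 0.2023]
ee_rot: [0.005, 0.209, 0.978, -0.0]
contact_force: [0.6, 0.1, 0.4]
finger_gap: 0.0599
```

```bash
python3 - <<'E'
from h import *
print(go(*F["green"],.19),go(*F["green"],.067))
d=manip.capture("wrist");save("w4.png",d)
E
```

```text
[225.1 362.9  10.7] [226.2 362.7 133.7]
```

View pics/w4.png

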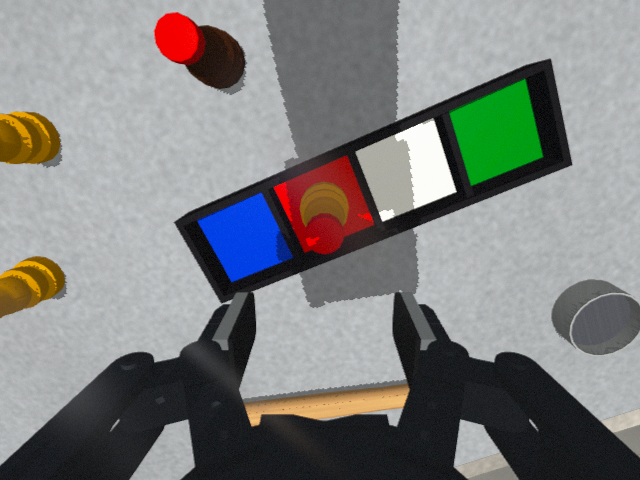

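The red foot stands upright in the middle of its compartment at (323,235). Next is green.

Call:
send_rows(increments=[8, 13, 0, 0, 0, 0, 60, 22, 36, 1, 0, 0, 0, 60, 38, 62, 2, 0, 0, 0, 60, 54, 88, 3, 0, 0, 0, 60, 70, 114, 4, 0, 0, 0, 60, 86, 141, 5, 0, 0, 0, 60, 102, 167, 6, 0, 0, 0, 60, 118, 193, 7, 0, 0, 0, 60, 134, 219, 8, 0, 0, 0, 60, 150, 245, 8, 0, 0, 0, 60, 166, 271, 8, 0, 0, 0, 60, 182, 298, 8, 0, 0, 0, 60, 198, 324, 8, 0, 0, 0, 60, 210, 344, 8, 0, 0, 0, 60, 219, 358, 8, 0, 0, 0, 60, 223, 363, 8, 0, 0, 0, 60, 223, 363, 8, 0, 0, 0, 60, 223, 363, 8, 0, 0, 0, 60, 223, 363, 8, 0, 0, 0, 60])

```text
clock: 9.25
position: [0.5676, 0.3562, 0.188]
ee_rot: [-0.0, 0.209, 0.978, -0.0]
contact_force: [-0.6, -0.6, 0.6]
finger_gap: 0.0601
```

```bash
cat >> h.py <<'E'
def chk(c):
    d=manip.capture("wrist"); print(go(*F[c],.067),manip.get_state()["joints"].round(2) if hasattr(manip.get_state()["joints"],"round") else "")
    M=np.linalg.inv(d["tool_from_camera"]); f=240/np.tan(np.radians(d["fov_y"])/2)
    p=M@np.r_[go(*F[c],.092)/1000,1]; print("pred",(p[:2]/p[2]*f+[d["cx"],d["cy"]]).round(1),"px/mm",f/p[2]/1000, blobs(d["image"],c,300))
E
python3 -c "
from h import *
chk('green')"
```

```text
[  0.4   1.5 121.1] [ 0.41  0.32  1.64 -0.    1.18 -0.74]
pred [326.2 244. ] px/mm 1.4937359917505426 [(array([326.8, 240.7]), 1266), (array([ 98.2, 357.3]), 1131)]
```

Call:
send_rows(increments=[0, 0, 12, 0, 0, 0, 60, 0, 1, 35, 0, 0, 0, 60, 0, 1, 60, 0, 0, 0, 60, 0, 1, 83, 0, 0, 0, 60, 0, 1, 102, 0, 0, 0, 60, 0, 1, 114, 0, 0, 0, 60, 0, 1, 121, 0, 0, 0, 60, 0, 1, 121, 0, 0, 0, 60, 0, 1, 121, 0, 0, 0, 30, 0, 1, 121, 0, 0, 0, 15, 0, 1, 121, 0, 0, 0, 15, 0, 1, 121, 0, 0, 0, 15, 0, 1, 121, 0, 0, 0, 15, 0, 1, 121, 0, 0, 0, 15, 0, 1, 116, 0, 0, 0, 15, 0, 1, 100, 0, 0, 0, 15, 0, 1, 75, 0, 0, 0, 15, 0, 1, 45, 0, 0, 0, 15, 0, 1, 15, 0, 0, 0, 15, 0, 1, 5, 0, 0, 0, 15])

```text
clock: 10.97
position: [0.5696, 0.3593, 0.1886]
ee_rot: [0.003, 0.209, 0.978, 0.002]
contact_force: [-0.1, 0.4, 0.1]
finger_gap: 0.0252
```

```bash
python3 -c "
from h import *
print(go(*T['green'],.187))"
```

```text
[-158.3 -218.2    1.1]
```

Call:
send_rows(increments=[-6, -8, 0, 0, 0, 0, 15, -18, -24, 0, 0, 0, 0, 15, -33, -45, 0, 0, 0, 0, 15, -48, -66, 0, 0, 0, 0, 15, -63, -86, 0, 0, 0, 0, 15, -78, -107, 0, 0, 0, 0, 15, -93, -127, 0, 0, 0, 0, 15, -108, -148, 0, 0, 0, 0, 15, -123, -168, 0, 0, 0, 0, 15, -138, -188, 0, 0, 0, 0, 15, -150, -205, 0, 0, 0, 0, 15, -157, -215, 0, 0, 0, 0, 15, -159, -217, 0, 0, 0, 0, 15, -159, -217, 0, 0, 0, 0, 15, -159, -217, 0, 0, 0, 0, 15, -159, -217, 0, 0, 0, 0, 15])

```text
clock: 12.3
position: [0.6239, 0.0964, 0.1828]
ee_rot: [-0.0, 0.208, 0.978, 0.0]
contact_force: [-0.2, 0.3, -1.4]
finger_gap: 0.0253
```

```bash
python3 - <<'E'
from h import *
print(go(*T["green"],.0765))
d=manip.capture("wrist");save("w5.png",d)
E
```

```text
[ -1.5  -0.4 106.3]
```

View pics/w5.png

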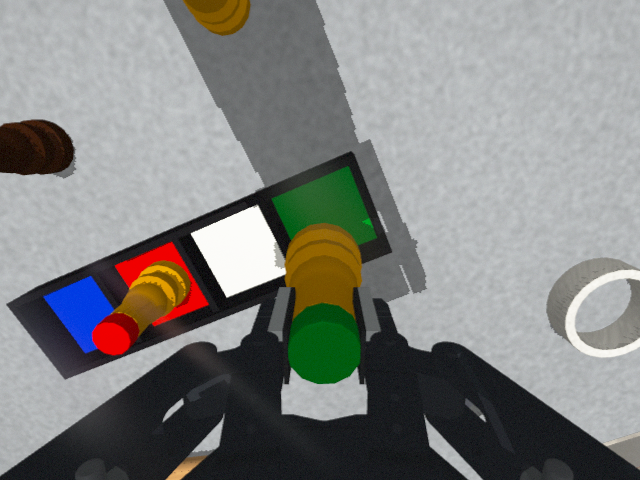

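The green foot is held over the green felt at (325,205), and red still stands at (150,300). Lowering.

Call:
send_rows(increments=[-1, 0, 12, 0, 0, 0, 15, -1, 0, 35, 0, 0, 0, 15, -1, 0, 60, 0, 0, 0, 15, -1, 0, 83, 0, 0, 0, 15, -1, 0, 97, 0, 0, 0, 15, -1, 0, 103, 0, 0, 0, 15, -1, 0, 106, 0, 0, 0, 15, -1, 0, 106, 0, 0, 0, 15, -1, 0, 106, 0, 0, 0, 15, -1, 0, 106, 0, 0, 0, 15])

```text
clock: 13.18
position: [0.6259, 0.095, 0.078]
ee_rot: [0.001, 0.209, 0.978, 0.0]
contact_force: [-0.4, -0.6, -1.2]
finger_gap: 0.0256
```

Call:
send_rows(increments=[0, 0, 1, 0, 0, 0, 15, 0, 0, 1, 0, 0, 0, 15, 0, 0, 1, 0, 0, 0, 30, 0, 0, 1, 0, 0, 0, 40, 0, 0, 1, 0, 0, 0, 55, 0, 0, 1, 0, 0, 0, 60, 0, 0, 1, 0, 0, 0, 60, 0, 0, -12, 0, 0, 0, 60, 0, 0, -35, 0, 0, 0, 60, 0, 0, -60, 0, 0, 0, 60, 0, 0, -85, 0, 0, 0, 60, 0, 0, -105, 0, 0, 0, 60, 0, 0, -120, 0, 0, 0, 60, 0, 0, -120, 0, 0, 0, 60])

```text
clock: 14.35
position: [0.6277, 0.0949, 0.2034]
ee_rot: [0.005, 0.209, 0.978, 0.001]
contact_force: [1.3, 0.9, 0.6]
finger_gap: 0.0601
```

```bash
python3 -c "
from h import *
print(go(*F['white'],.188))
d=manip.capture('wrist');print([(p,a,wat(p,.1,d)) for p,a in blobs(d['image'],'green',300)])"
```

```text
[-136.7 -435.    14.9]
[(array([324.5, 207.1]), 4375, array([0.605 , 0.1052, 0.1   ]))]
```

Call:
send_rows(increments=[-4, -13, 0, 0, 0, 0, 60, -12, -38, 1, 0, 0, 0, 60, -21, -66, 2, 0, 0, 0, 60, -30, -94, 3, 0, 0, 0, 60, -39, -122, 4, 0, 0, 0, 60, -48, -150, 5, 0, 0, 0, 60, -57, -178, 6, 0, 0, 0, 60, -66, -206, 7, 0, 0, 0, 60, -75, -234, 8, 0, 0, 0, 60, -84, -262, 8, 0, 0, 0, 60, -93, -290, 8, 0, 0, 0, 60, -102, -318, 8, 0, 0, 0, 60, -111, -346, 8, 0, 0, 0, 60, -120, -374, 8, 0, 0, 0, 60, -128, -400, 8, 0, 0, 0, 60, -134, -420, 8, 0, 0, 0, 60, -138, -432, 8, 0, 0, 0, 60, -139, -435, 8, 0, 0, 0, 60, -139, -435, 8, 0, 0, 0, 60, -139, -435, 8, 0, 0, 0, 60])

```text
clock: 16.07
position: [0.5741, -0.358, 0.1884]
ee_rot: [-0.001, 0.209, 0.978, 0.001]
contact_force: [-0.1, 0.0, 0.6]
finger_gap: 0.0601
```

```bash
python3 -c "
from h import *
chk('white');d=manip.capture('wrist');save('w6.png',d)"
```

```text
[-8.000e-01 -1.000e-01  1.217e+02] [-0.71  0.34  1.62  0.    1.19 -1.86]
pred [323.8 245.4] px/mm 1.4878579910813998 []
```

View pics/w6.png

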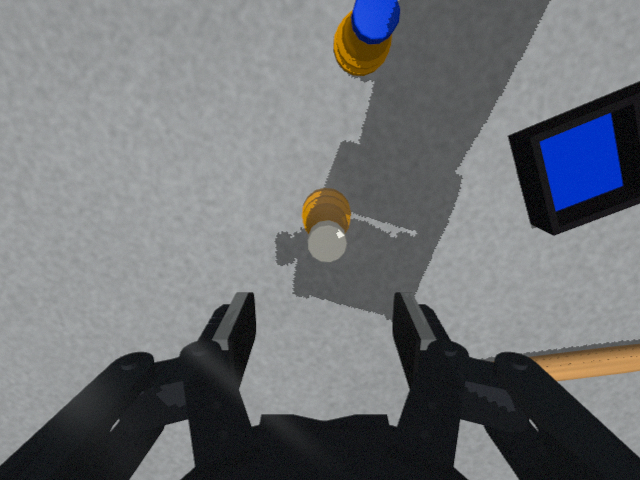

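The white cap shows at (327,242) against a predicted (324,245), about 2 mm off. I'll correct that while descending.

Call:
send_rows(increments=[0, 1, 12, 0, 0, 0, 60, 0, 2, 35, 0, 0, 0, 60, 0, 2, 60, 0, 0, 0, 60, 0, 2, 83, 0, 0, 0, 60, 0, 2, 102, 0, 0, 0, 60, 0, 2, 114, 0, 0, 0, 60, 0, 2, 121, 0, 0, 0, 60, 0, 2, 121, 0, 0, 0, 60, 0, 2, 121, 0, 0, 0, 30, 0, 2, 121, 0, 0, 0, 15, 0, 2, 121, 0, 0, 0, 15, 0, 2, 121, 0, 0, 0, 15, 0, 2, 121, 0, 0, 0, 15, 0, 2, 121, 0, 0, 0, 15, 0, 2, 116, 0, 0, 0, 15, 0, 2, 100, 0, 0, 0, 15, 0, 2, 75, 0, 0, 0, 15, 0, 2, 45, 0, 0, 0, 15, 0, 2, 15, 0, 0, 0, 15, 0, 2, 1, 0, 0, 0, 15])

```text
clock: 17.83
position: [0.5762, -0.3582, 0.1926]
ee_rot: [0.002, 0.209, 0.978, -0.001]
contact_force: [1.0, -0.5, 1.4]
finger_gap: 0.0255
```

```bash
python3 -c "
from h import *
print(go(*T['white'],.187))"
```

```text
[109.5 360.4   4.3]
```

Call:
send_rows(increments=[3, 10, -10, 0, 0, 0, 15, 9, 30, -18, 0, 0, 0, 15, 17, 55, -22, 0, 0, 0, 15, 25, 82, -25, 0, 0, 0, 15, 33, 109, -25, 0, 0, 0, 15, 41, 136, -25, 0, 0, 0, 15, 49, 163, -25, 0, 0, 0, 15, 57, 190, -25, 0, 0, 0, 15, 65, 216, -25, 0, 0, 0, 15, 73, 243, -25, 0, 0, 0, 15, 81, 270, -25, 0, 0, 0, 15, 89, 296, -25, 0, 0, 0, 15, 97, 321, -25, 0, 0, 0, 15, 103, 341, -25, 0, 0, 0, 15, 107, 355, -25, 0, 0, 0, 15, 109, 360, -25, 0, 0, 0, 15, 109, 360, -25, 0, 0, 0, 15, 109, 360, -25, 0, 0, 0, 15, 109, 360, -25, 0, 0, 0, 15])

```text
clock: 19.42
position: [0.6226, 0.0149, 0.213]
ee_rot: [-0.0, 0.209, 0.978, -0.0]
contact_force: [-0.2, 0.0, -0.8]
finger_gap: 0.0251
```

```bash
python3 - <<'E'
from h import *
print(go(*T["white"],.0765))
d=manip.capture("wrist");save("w7.png",d)
E
```

```text
[ -0.6   1.  136.5]
```

View pics/w7.png

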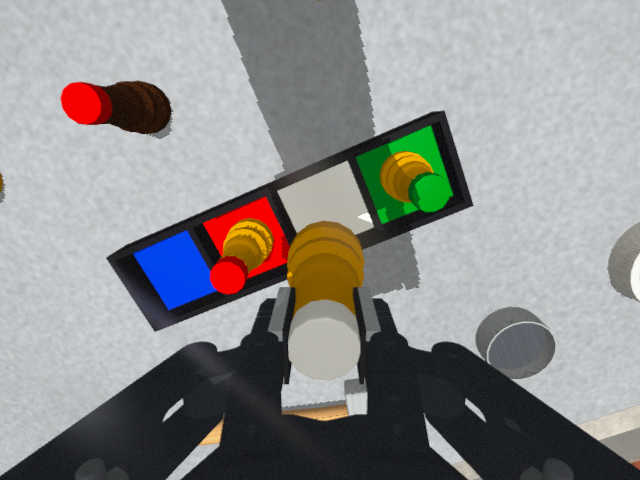

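Red (245,245) and green (405,175) stand upright on their felts, and white is held above its own. Lowering.

Call:
send_rows(increments=[0, 1, 12, 0, 0, 0, 15, 0, 1, 35, 0, 0, 0, 15, 0, 1, 60, 0, 0, 0, 15, 0, 1, 85, 0, 0, 0, 15, 0, 1, 108, 0, 0, 0, 15, 0, 1, 123, 0, 0, 0, 15, 0, 1, 132, 0, 0, 0, 15, 0, 1, 136, 0, 0, 0, 15, 0, 1, 136, 0, 0, 0, 15, 0, 1, 136, 0, 0, 0, 15, 0, 1, 136, 0, 0, 0, 15])

```text
clock: 20.38
position: [0.6239, 0.0166, 0.0779]
ee_rot: [0.001, 0.209, 0.978, 0.0]
contact_force: [0.3, -0.0, 1.1]
finger_gap: 0.0253
```

Call:
send_rows(increments=[0, 0, 1, 0, 0, 0, 15, 0, 0, 1, 0, 0, 0, 15, 0, 0, 1, 0, 0, 0, 30, 0, 0, 1, 0, 0, 0, 40, 0, 0, 1, 0, 0, 0, 50, 0, 0, 1, 0, 0, 0, 55, 0, 0, 1, 0, 0, 0, 55, 0, 0, -12, 0, 0, 0, 55, 0, 0, -35, 0, 0, 0, 55, 0, 0, -60, 0, 0, 0, 55, 0, 0, -85, 0, 0, 0, 55, 0, 0, -105, 0, 0, 0, 60, 0, 0, -120, 0, 0, 0, 60, 0, 0, -120, 0, 0, 0, 60, 0, 0, -120, 0, 0, 0, 60])

```text
clock: 21.63
position: [0.6239, 0.0168, 0.1991]
ee_rot: [0.002, 0.209, 0.978, 0.0]
contact_force: [-0.1, -0.0, -0.6]
finger_gap: 0.0598
```

```bash
python3 -c "
from h import *
print(go(*F['blue'],.188))"
```

```text
[  28.4 -333.    10.7]
```

Call:
send_rows(increments=[1, -10, 0, 0, 0, 0, 60, 2, -32, 1, 0, 0, 0, 60, 5, -58, 2, 0, 0, 0, 60, 7, -84, 3, 0, 0, 0, 60, 9, -110, 4, 0, 0, 0, 60, 12, -136, 5, 0, 0, 0, 60, 14, -162, 6, 0, 0, 0, 60, 16, -188, 7, 0, 0, 0, 60, 18, -214, 8, 0, 0, 0, 60, 20, -240, 9, 0, 0, 0, 60, 22, -266, 10, 0, 0, 0, 60, 25, -292, 10, 0, 0, 0, 60, 27, -314, 10, 0, 0, 0, 60, 28, -328, 10, 0, 0, 0, 60, 28, -333, 10, 0, 0, 0, 60, 28, -333, 10, 0, 0, 0, 60, 28, -333, 10, 0, 0, 0, 60, 28, -333, 10, 0, 0, 0, 60])

```text
clock: 23.13
position: [0.4616, -0.2748, 0.1867]
ee_rot: [-0.001, 0.208, 0.978, 0.0]
contact_force: [-0.3, -0.1, -0.1]
finger_gap: 0.0597
```

```bash
python3 -c "
from h import *
chk('blue')"
```

```text
[ -0.6  -0.7 119.9] [-0.73  0.04  1.97  0.    1.14 -1.88]
pred [322.9 246. ] px/mm 1.4989767660794124 [(array([322.6, 244. ]), 1234), (array([519. , 311.9]), 3486)]
```

Blue is on target (0.5 mm in y).

Call:
send_rows(increments=[0, 0, 12, 0, 0, 0, 60, 0, -1, 35, 0, 0, 0, 60, 0, -1, 60, 0, 0, 0, 60, 0, -1, 83, 0, 0, 0, 60, 0, -1, 102, 0, 0, 0, 60, 0, -1, 114, 0, 0, 0, 60, 0, -1, 120, 0, 0, 0, 60, 0, -1, 120, 0, 0, 0, 60, 0, -1, 120, 0, 0, 0, 30, 0, -1, 120, 0, 0, 0, 15, 0, -1, 120, 0, 0, 0, 15, 0, -1, 120, 0, 0, 0, 15, 0, -1, 120, 0, 0, 0, 15, 0, -1, 120, 0, 0, 0, 15, 0, -1, 115, 0, 0, 0, 15, 0, -1, 100, 0, 0, 0, 15, 0, -1, 75, 0, 0, 0, 15, 0, -1, 45, 0, 0, 0, 15, 0, -1, 15, 0, 0, 0, 15, 0, -1, 1, 0, 0, 0, 15])

```text
clock: 24.85
position: [0.462, -0.2776, 0.1901]
ee_rot: [0.002, 0.209, 0.978, -0.001]
contact_force: [1.5, -0.9, -0.2]
finger_gap: 0.0255
```

```bash
python3 -c "
from h import *
print(go(*T['blue'],.187))"
```

```text
[-89.2 187.3   3.2]
```

Call:
send_rows(increments=[-4, 8, -4, 0, 0, 0, 15, -12, 25, -8, 0, 0, 0, 15, -22, 46, -10, 0, 0, 0, 15, -32, 67, -10, 0, 0, 0, 15, -42, 88, -10, 0, 0, 0, 15, -52, 109, -10, 0, 0, 0, 15, -62, 130, -10, 0, 0, 0, 15, -72, 151, -10, 0, 0, 0, 15, -81, 170, -10, 0, 0, 0, 15, -87, 182, -10, 0, 0, 0, 15, -90, 187, -10, 0, 0, 0, 15, -90, 187, -10, 0, 0, 0, 15, -90, 187, -10, 0, 0, 0, 15, -90, 187, -10, 0, 0, 0, 15])

```text
clock: 26.02
position: [0.619, -0.1432, 0.1959]
ee_rot: [-0.001, 0.209, 0.978, -0.0]
contact_force: [0.4, -0.6, -0.1]
finger_gap: 0.0254
```

```bash
python3 - <<'E'
from h import *
print(go(*T["blue"],.0765))
d=manip.capture("wrist");save("w8.png",d)
E
```

```text
[ -0.9   0.7 119.4]
```

View pics/w8.png

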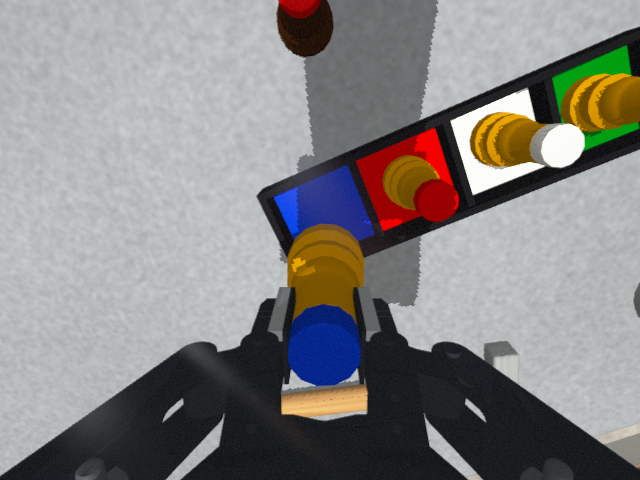

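Blue hangs over the blue felt. Red, white and green stand on theirs. Lowering.

Call:
send_rows(increments=[0, 0, 12, 0, 0, 0, 15, -1, 0, 35, 0, 0, 0, 15, -1, 0, 60, 0, 0, 0, 15, -1, 0, 85, 0, 0, 0, 15, -1, 0, 104, 0, 0, 0, 15, -1, 0, 114, 0, 0, 0, 15, -1, 0, 119, 0, 0, 0, 15, -1, 0, 119, 0, 0, 0, 15, -1, 0, 119, 0, 0, 0, 15, -1, 0, 119, 0, 0, 0, 15])

```text
clock: 26.9
position: [0.6209, -0.1434, 0.0778]
ee_rot: [0.001, 0.209, 0.978, -0.0]
contact_force: [0.2, 0.0, -0.6]
finger_gap: 0.0254
```

Call:
send_rows(increments=[0, 0, 1, 0, 0, 0, 15, 0, 0, 1, 0, 0, 0, 15, 0, 0, 1, 0, 0, 0, 30, 0, 0, 1, 0, 0, 0, 40, 0, 0, 1, 0, 0, 0, 50, 0, 0, 1, 0, 0, 0, 55, 0, 0, 1, 0, 0, 0, 55, 0, 0, -12, 0, 0, 0, 55, 0, 0, -35, 0, 0, 0, 55, 0, 0, -60, 0, 0, 0, 55, 0, 0, -85, 0, 0, 0, 55, 0, 0, -110, 0, 0, 0, 55, 0, -20, -130, 0, 0, 0, 55, 0, -50, -140, 0, 0, 0, 55, 0, -80, -140, 0, 0, 0, 55, 0, -110, -140, 0, 0, 0, 55, 0, -140, -140, 0, 0, 0, 55, 0, -150, -140, 0, 0, 0, 55, 0, -150, -140, 0, 0, 0, 55, 0, -150, -140, 0, 0, 0, 55])

```text
clock: 28.57
position: [0.5595, -0.2798, 0.2179]
ee_rot: [0.0, 0.209, 0.978, 0.0]
contact_force: [0.2, 0.1, 0.4]
finger_gap: 0.0554
```

```bash
python3 - <<'E'
from h import *
d=manip.capture("scene");save("s9.png",d)
for col in("red","green","blue","white"):
    print(col,[(p,at(p,.095,d)[:2]) for p,a in blobs(d["image"],col)])
E
```

```text
red [(array([333.4, 178.9]), array([ 0.481 , -0.0886])), (array([272.3, 208.9]), array([ 0.6207, -0.0699])), (array([259.1, 240.4]), array([ 0.6764, -0.0105]))]
green [(array([550.7,   8.8]), array([-0.506 , -0.4535])), (array([317.4, 269. ]), array([0.6245, 0.0934])), (array([302.5, 302.8]), array([0.679 , 0.1411])), (array([332.6, 300.5]), array([0.6373, 0.16  ]))]
blue [(array([254.4, 185.3]), array([ 0.6193, -0.1449])), (array([243. , 217.7]), array([ 0.6757, -0.0747]))]
white [(array([295.9, 235.9]), array([0.6176, 0.0106])), (array([279.5, 267.9]), array([0.6758, 0.0613])), (array([275.3, 449. ]), array([0.8193, 0.3207]))]
```

View pics/s9.png

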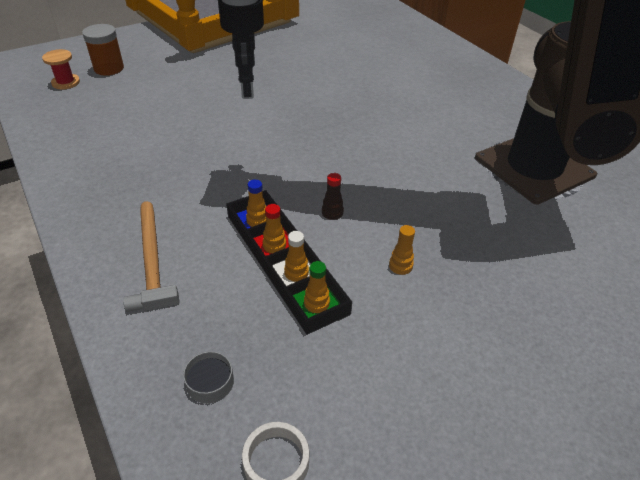

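All four feet stand upright on their own colours, caps at (254,185), (272,209), (296,236) and (317,269). Walnut and bare are where they were, and the arm is clear.

```bash
python3 -c "
from h import *
print(manip.hand_in())"
```

```text
the job is handed in; nothing more can be done
None
```

All four gilt feet with tape caps (red, green, white, blue) are in the black tray, each upright on the felt of its own colour. I handed the job in at about 29 s on the robot's clock.

- **Final check:** The last scene picture shows all four upright, with caps within about 6 mm of their compartment centres, where about 15 mm is allowed. The walnut foot and the bare foot still stand where they were, and the gripper is open and clear of everything.
- **Disagreement:** The first felt positions from the top and scene cameras differed by about 11–18 mm. I put this down to the tray wall hiding part of each felt. The tray corners in a wrist picture then matched my estimate to about 1 mm.
- **Failed checks:** Colour detection missed the shaded white cap in the wrist view, so I read its position by eye and corrected by 2 mm. It also merged the green cap with its felt after that foot was placed, so I confirmed the green foot in a later picture.

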